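Tilt the board holder one division and lock it

TASK

Crank the worm drive of the circuit-board holder clockwise (seen from above) until the board has tilted one division from level, to 30 degrees, pointer on the mark. Then flip the holder's cam lever over its high point until it snaps fully closed, so the tilt is locked, and let go. Do not touch the circuit board or its cradle, and leave the other things on the bench standing where they are.

Things in the scene. Friction and masses are not known exactly. Their poses are not given: they have to be found in the camera images.
- holder: Board holder, fixed on the bench; place and yaw vary. Grey base plate 200 x 350 x 12 mm. Origin on the bench under the middle of the cradle; +z up, +y from the cradle to the gearbox with the crank wheel, +x the way the cradle tilts down. Gearbox 60 x 60 mm, 100 mm high, at y = +135 mm. Dark clamp block carrying the cam lever at x = -33, y = -115 mm.
- tilt_axis (a point): Centre of the horizontal tilt axis (holder's y), 85 mm up. On it the cradle, a 120 x 126 mm plate with a dark green board, parts up to 20 mm above the axis plane; raised edge (holder's -x) under 140 mm high. Round aluminium cheeks at y = +-75 mm, 10 mm thick, tops 125 mm up, have black marks every 30 degrees (0 = straight up = level), read by a black pointer on the cradle.
- wheel_axis (a point): Point on the vertical axis of the steel crank wheel, at its upper face, 117 mm above the bench, at y = +135 mm in the holder's frame. Disc of 80 mm diameter, 9 mm thick, with a low hub (26 mm diameter, 6 mm high). It turns with about 0.03 N m of friction and stays where it is left.
- crank_grip (a point): Grip point of the wheel's black crank handle: an upright pin of 14 mm diameter, 38 mm high from the wheel's face (top 155 mm above the bench), 28 mm from the wheel's axis; this point is 22 mm above the wheel's face (139 mm above the bench). The pin spins freely on its own axis, so it can be held and carried round in a circle without turning the hand.
- wheel (a joint): Crank wheel angle, rad, growing clockwise seen from above; starts in -4.5 to 4.5. At angle w the handle lies at (-28 cos w, 28 sin w) mm from the wheel's axis in the holder's x, y. One turn tilts the cradle 10 degrees (tilt = wheel / 36); 30 degrees is at wheel = 18.85, three turns from level. The worm is self-locking.
- cradle (a joint): Tilt of the cradle with the board, rad. 0 is level, positive lowers its edge on the holder's +x side. Starts within +-0.125 (+-7.2 degrees) of level; wanted 0.524 (30 degrees).
- lever_pivot (a point): Centre of the cam lever's hinge (axis along the holder's y), on top of the clamp block, 110 mm above the bench; at x = -30, y = -115 mm in the holder's frame.
- lever_tip (a point): Point on the middle line of the steel cam lever, 80 mm from its hinge, in its paddle end. The lever is a straight flat bar 7 mm thick and 14 mm wide (in the holder's y), with a paddle 20 mm wide, 9 mm thick and 26 mm long at its end (64 to 90 mm from the hinge).
- lever (a joint): Cam lever angle, rad. 0 = fully open, as it starts: standing up, leaning 16 degrees back to the holder's -x. It swings over the top to +x and down; 1.85 = closed on its stop, level, pointing to the holder's +x. A spring resists up to the high point at 1.5 (up to about 9 N at the paddle), then snaps it shut and holds it; let go before the high point it swings back open.
- spray_can: Loose spray can, 52 mm diameter, 190 mm tall, standing on the bench beside the lever. Origin under its centre. Leave standing.
- flux_bottle: Loose small clear bottle, 44 mm diameter, 170 mm tall, standing on the bench beside the crank wheel. Origin under its centre. Leave standing.
- tin: Loose flat steel tin, 40 mm diameter, 18 mm high, on the holder's base plate in front of the cradle. Origin under its centre. Leave alone.
- screwdriver: Loose screwdriver lying on the bench on the holder's -x side. Leave alone.
- tape_roll: Loose roll, a black ring of 90 mm diameter, 20 mm high, lying on the holder's +x side. Leave alone.
- pliers: Loose pliers, 145 mm long, lying on the bench beyond the spray can. Leave alone.
- parts_tray: Loose grey four-part tray 80 x 100 x 28 mm beyond the small bottle. Leave alone.

How it is judged:
On the way, in this order (a step that is already met when the one before it is completed fails the run):
1. the board is tilted to 30 degrees (within 1.5) while the lever is still open (value of joint cradle between 0.4974 and 0.5498 rad and value of joint lever below 1 rad), for 0.3 s.
2. the cam lever is snapped closed (value of joint lever above 1.78 rad), for 0.2 s.
At the end, for the whole second after the job is handed in: The cradle is tilted 30 degrees, within 1.5 degrees; the cam lever is past its high point and down on its stop (joint above 1.78); the wheel is at rest; everything else stands where it stood (value of joint cradle between 0.4974 and 0.5498 rad and value of joint lever above 1.78 rad and velocity of joint wheel between -0.1 and 0.1 rad/s); the robot touches nothing.
It fails at once if the circuit board or its cradle is touched (contact force between cradle and the fingers above 1 N or contact force between cradle and the arm above 1 N).
It fails at once if a bystander is moved by more than 20 mm (distance of any of spray_can, flux_bottle, tin, screwdriver, tape_roll, pliers, parts_tray from where it was at the start of the episode above 0.02 m).
It fails at once if a standing bystander is tipped over (angle between any of spray_can, flux_bottle's own z axis and vertical above 0.35 rad).
It also fails if it takes over 67 s, if anything falls off the work surface, if the arm or the gripper's body presses on something with over 40 N, if the wrist force passes 120 N, or if a joint passes its speed limit or range.

ROBOT

A 6-joint arm with a two-finger parallel gripper is mounted at the origin on the work surface. World frame = base frame: x ahead of the robot, y to its left, z up, the work surface at z = 0. Lengths are in m, angles in rad, forces in N, time in s.
With the tool pointing down it reaches from about 0.35 to 0.925 m from the base axis. Payload 6.4 kg.
Tool frame: the origin (TCP) lies at the very end of the fingers, on their centre line; the grasp point (between the pads) lies 19 mm behind it; z points along the fingers, y is the direction in which the jaws open and shut (so a half turn about z gives the same grasp; the last joint's range is limited). The gripper opens to 85 mm and grips with 20 to 120 N. Pads are 22 mm wide; open, the fingers measure 114 mm over their backs; the gripper's body (76 mm by 85 mm) begins 54 mm behind the grasp point. The pads swing forward as they close: fully open they stand 13 mm farther back than shut.
Start: joints at [1.057, 0.245, 1.558, -0, 1.339, -0.174], TCP at [0.217, 0.613, 0.231] pointing down, gripper open.
Joint ranges: [-3.13, 3.13], [-1.02, 2.26], [0.13, 2.54], [-0.95, 4.09], [0.21, 2.88], [-2.74, 2.74]. Speed limits (rad/s): [2.57, 2.57, 3.14, 3.14, 3.14, 3.14].

INTERFACE

Orientations are given as a 3x3 rotation matrix whose columns are the frame's x, y, z axes.
In Python, from rig import manip, eyes, workorder gives the robot as it stands. The module is installed in compiled form; this text tells all that it offers.
- The arm moves only by the tool carry_out, never from a script. Its argument "commands" is a list of rows, each an object of numbers: "dx", "dy", "dz": the shift along the world's x, y, z as a fraction of full scale; "spin": the turn about the world's z as a fraction of full scale. A call has 1 to 8 rows; each row is the pose to reach, as a shift and turn from the pose measured when the call began, turning the shorter way round; what a row does not reach only later rows make up. Full scale, the value 1, is 300 mm for a shift and 180 degrees for a turn. A row lasts 1/8 s, in which the tool goes at most 62.5 mm and 10.7 degrees, less where a joint would pass 70% of its speed; a pose out of reach is approached as far as the arm can. A call with a number of a shift or a turn outside -1 to 1 is refused whole. A call with a gripper value outside its range is refused whole. "claw" is the gripper's target within -1 to 1 (fully open at 1, half-way at 0, shut at -1), set as the call begins (left out, the last holds). The fingers move at their own pace and stop on an object; "newtons" is the grip in N (left out, the last holds). Time passes only in rows, so rows that repeat a pose let the fingers close. It gives the time, the measured TCP pose, the force and the opening at its end, in the units of the state.
- manip.get_obs(): the state, without advancing time (a new reading comes with each control period).
- eyes.capture(name): name is "scene" or "top" or "wrist"; returns (picture, depth): 480x640x3 uint8, red, green, blue; 480x640 float32, m along the optical axis (not along the pixel's ray), 0 where there is no reading.
- eyes.camera_params(name): a dict with "fovy" (degrees; the focal length in pixels is half the picture's height over the tangent of half this angle, whatever the lens; pixels are square), "cx", "cy" (the principal point, pixels), "R" (3x3) and "t" (3): a world point X has camera coordinates R X + t. Camera axes: x right, y down, z forward; pixel columns grow to the right and rows downward; lengths in m; the calibration is good to about 2 mm. The wrist camera is an equidistant fisheye: a pixel r from the principal point sees the ray r / f radians off the axis. A picture is of the moment at which its call begins: read the wrist's pose just before it. camera_params takes no time and is no camera call; for the wrist camera it gives the pose at the moment of the call.
- workorder.finish_job(): hands the job in, once; it reports no verdict.
The state is a dict: "time": time; "joint_positions": joint angles; "joint_velocities": joint speeds; "joint_efforts": joint torques, N m; "eef_pos": TCP position; "eef_rot": TCP orientation; "contact_force": force on the tool from outside, world axes, zero at the start; "torque": the same for the moment, N m; "width": opening from 0.0 (shut) to 1.0 (fully open).
Only numpy, scipy, OpenCV 4.12 (cv2) and the standard library are available. Lean on these libraries where they do the work, as an engineer would, in place of code of your own. Each camera call takes 0.05 s, during which the arm holds its last target.

## Working session

There is one attempt and no reset: what is moved stays moved. The work goes in short steps, Python scripts to look and compute and a tool call to move; the robot and the scene stay as the last step left them, time stands still between calls to the robot, and variables do not carry over. Pictures are saved under pics/ and viewed, and the job is handed in when it is done.

Besides the shell and the picture viewer there is one more tool, called after "Emit:" as name([rows], argument=value, ...), one row to a line, values as JSON. carry_out: Moves the arm, as the interface text tells. Its arguments: {"type":"object","properties":{"commands":{"type":"array"},"claw":{"type":"number"},"newtons":{"type":"number"}},"required":["commands"]}

```bash
mkdir -p pics
python3 - <<'E'
from rig import manip, eyes, workorder
import cv2, numpy as np
o=manip.get_obs(); print(o['time'],o['eef_pos'],o['eef_rot'],o['width'])
for n in ['scene','top']:
    p,d=eyes.capture(n); cv2.imwrite(f'pics/{n}0.png',p[:,:,::-1]); np.savez(f'pics/{n}0.npz',p=p,d=d)
    c=eyes.camera_params(n); print(n,c)
E
```

```text
0.0 [0.21636126 0.61233162 0.2301523 ] [[-9.42825547e-01  3.33285246e-01 -9.65597071e-04]
 [ 3.33286471e-01  9.42824055e-01 -1.71147469e-03]
 [ 3.39978884e-04 -1.93544250e-03 -9.99998069e-01]] 0.9991876489032018
scene {'fovy': 46.18416539981524, 'cx': 329.1854103398208, 'cy': 241.8811808981062, 'R': array([[-0.57311028,  0.8194655 ,  0.00457237],
       [ 0.43997758,  0.31240514, -0.84191612],
       [-0.69134965, -0.48049904, -0.53958904]]), 't': array([ 0.26721242, -0.16096225,  1.92683778])}
top {'fovy': 55.564724144414654, 'cx': 328.6772134613178, 'cy': 236.74317737111608, 'R': array([[-0.01531198, -0.99986347, -0.00621153],
       [-0.9955463 ,  0.01582322, -0.09293653],
       [ 0.09302213,  0.00476082, -0.99565266]]), 't': array([0.07342808, 0.59010987, 1.06594465])}
```

View pics/scene0.png

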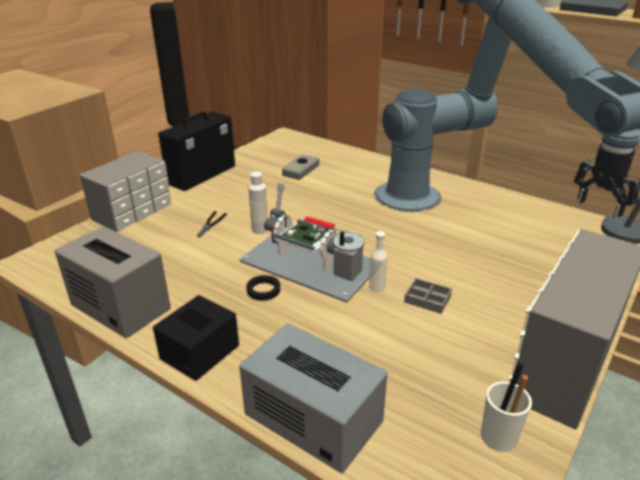

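View pics/top0.png

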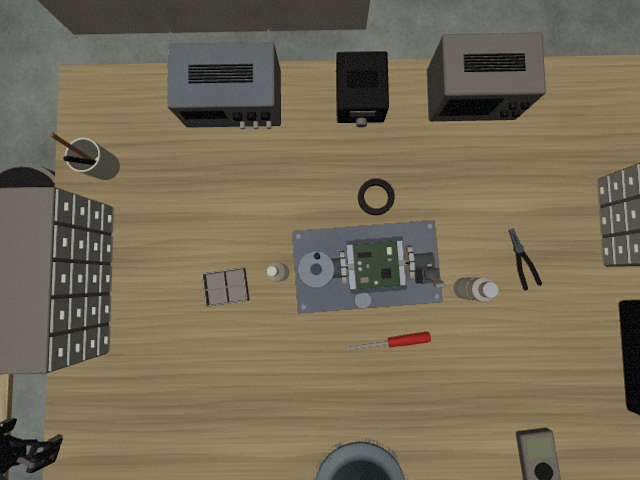

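The top view shows the holder near pixel (367,266), wheel at (316,268) and handle around (317,256). The lever is near (432,278), with the can at (480,289) and the bottle at (277,271). Next I'll zoom in and measure.

```bash
cat > h.py <<'E'
import numpy as np, cv2
from rig import manip, eyes
def cam(n):
    c=eyes.camera_params(n); c['f']=240/np.tan(np.radians(c['fovy'])/2); return c
def ray(c,u,v):
    x=np.array([(u-c['cx'])/c['f'],(v-c['cy'])/c['f'],1.0])
    return -c['R'].T@c['t'], c['R'].T@x
def onplane(c,u,v,z):
    o,d=ray(c,u,v); return o+d*(z-o[2])/d[2]
def proj(c,X):
    q=c['R']@np.asarray(X)+c['t']; return q[:2]/q[2]*c['f']+[c['cx'],c['cy']]
def crop(p,u0,u1,v0,v1,s,name):
    cv2.imwrite(name,cv2.resize(p[v0:v1,u0:u1,::-1],None,fx=s,fy=s,interpolation=cv2.INTER_CUBIC))
E
python3 - <<'E'
from h import *
c=cam('top'); s=cam('scene')
D=np.load('pics/top0.npz'); p,d=D['p'],D['d']
crop(p,260,510,200,330,3,'pics/topz.png')
S=np.load('pics/scene0.npz'); crop(S['p'],230,410,160,310,4,'pics/scz.png')
# world point map
def pts(c,d):
    v,u=np.mgrid[:480,:640]; X=np.stack([(u-c['cx'])/c['f']*d,(v-c['cy'])/c['f']*d,d],-1)
    return (X-c['t'])@c['R']
W=pts(c,d); np.save('pics/Wt.npy',W)
# base plate: depth z between .006 and .02
m=((np.abs(W[...,2]-0.012)<0.006)&(d>0)).astype(np.uint8)
hsv=cv2.cvtColor(p,cv2.COLOR_RGB2HSV)
m2=((hsv[...,1]<80)&(hsv[...,2]>60)).astype(np.uint8)
roi=np.zeros_like(m); roi[215:320,285:450]=1
mm=m2*roi; mm=cv2.morphologyEx(mm,cv2.MORPH_OPEN,np.ones((3,3),np.uint8))
cs,_=cv2.findContours(mm,0,2); k=max(cs,key=cv2.contourArea)
r=cv2.minAreaRect(k); b=cv2.boxPoints(r); print(r); 
for q in b: print(q,onplane(c,*q,0.012))
print(W[268,316],W[260,370],W[289,485],W[271,275], W[225,330])
E
```

```text
((368.2493591308594, 266.19146728515625), (82.85690307617188, 148.42274475097656), 85.53284454345703)
[291.03665 230.66902] [0.60899268 0.1558822  0.012     ]
[439.0085  219.10872] [ 0.63159189 -0.20561472  0.012     ]
[445.46207 301.71393] [ 0.4316321  -0.21352602  0.012     ]
[297.4902  313.27423] [0.40947904 0.14191527 0.012     ]
[0.51439201 0.09241422 0.12258727] [ 0.53108108 -0.02784417  0.09543126] [ 0.4651285  -0.25061481  0.18881778] [0.50831655 0.17598968 0.16960743] [0.62267689 0.0606336  0.00122045]
```

View pics/topz.png

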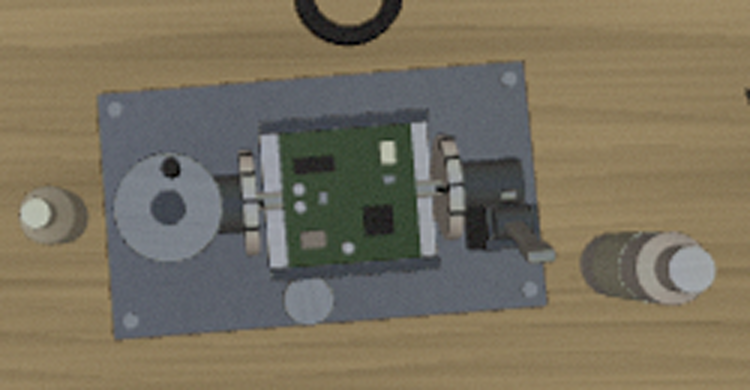

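View pics/scz.png

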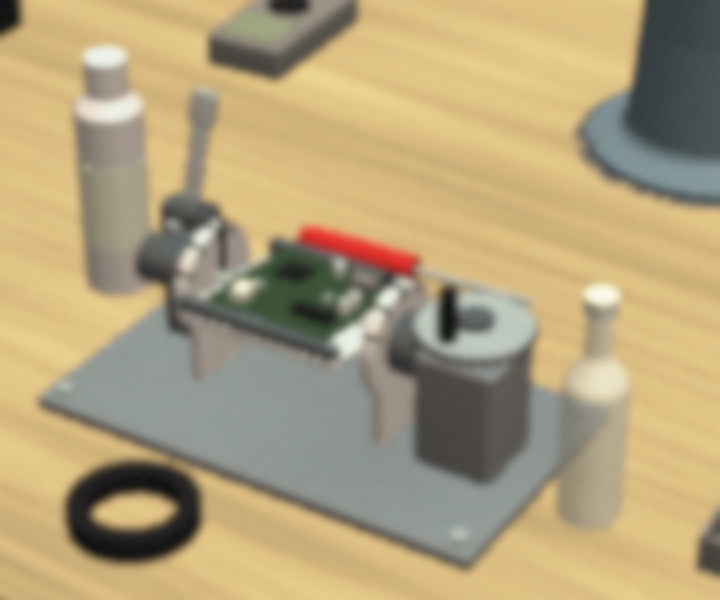

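The zooms show the wheel centre at crop (168,207) and the handle top at (170,166). The lever paddle end is at (540,255), and the plate corners are clear.

Run:
```python
from h import *
c=cam('top')
D=np.load('pics/top0.npz'); p,d=D['p'],D['d']
f=lambda U,V:((U+.5)/3-.5+260,(V+.5)/3-.5+200)
C=[onplane(c,*f(*q),0.012)[:2] for q in [(97,94),(524,61),(548,305),(115,340)]]
C=np.array(C); print(C, [np.linalg.norm(C[i]-C[(i+1)%4]) for i in range(4)])
ctr=C.mean(0); ey=(C[0]+C[3]-C[1]-C[2]); yaw=np.arctan2(-ey[0],ey[1]); ex=C[0]+C[1]-C[2]-C[3]; yaw2=np.arctan2(ex[1],ex[0]); print(ctr,np.degrees([yaw,yaw2]))
w=onplane(c,*f(168,207),0.120); print('wheel hub',w)  # hub mid
g=cv2.cvtColor(p,cv2.COLOR_RGB2GRAY)[240:300,285:345]; g=cv2.resize(g,None,fx=6,fy=6,interpolation=cv2.INTER_CUBIC)
h=cv2.HoughCircles(g,cv2.HOUGH_GRADIENT,1,200,param1=80,param2=20,minRadius=95,maxRadius=120); print(h)
for q in h[0]:
    u,v=(q[0]+.5)/6-.5+285,(q[1]+.5)/6-.5+240; wc=onplane(c,u,v,0.117); print(u,v,wc)
R=np.array([[np.cos(yaw2),-np.sin(yaw2)],[np.sin(yaw2),np.cos(yaw2)]])
print('pred wheel', ctr+R@[0,.135])
for q in [(171,158),(170,163),(170,170)]:
    t=onplane(c,*f(*q),0.155); print('handle',t, R.T@(t[:2]-w[:2]), np.linalg.norm(t[:2]-w[:2]))
for q,z in [((691,269),.19),((38,213),.17),((540,255),.19)]:
    t=onplane(c,*f(*q),z); print(t,R.T@(t[:2]-ctr))
print('pivot',ctr+R@[-.03,-.115])
```

```text
[[ 0.60814316  0.15353732]
 [ 0.62958441 -0.19414176]
 [ 0.43264952 -0.20606524]
 [ 0.41011137  0.14068607]] [np.float64(0.3483395900782263), np.float64(0.197295516847184), np.float64(0.3474829977540406), np.float64(0.19844833794684807)]
[ 0.52012211 -0.0264959 ] [3.62379419 3.58924127]
wheel hub [0.51301567 0.09324752 0.12      ]
NoneTraceback (most recent call last):
  File "<stdin>", line 11, in <module>
TypeError: 'NoneType' object is not subscriptable
```

Run:
```python
from h import *
c=cam('top'); s=cam('scene')
D=np.load('pics/top0.npz'); p,d=D['p'],D['d']; W=np.load('pics/Wt.npy')
f=lambda U,V:((U+.5)/3-.5+260,(V+.5)/3-.5+200)
yaw=np.radians(3.6)
R=np.array([[np.cos(yaw),-np.sin(yaw)],[np.sin(yaw),np.cos(yaw)]])
# wheel disc from ellipse fit to bright mask
v,u=np.mgrid[:480,:640]
m=(np.abs(W[...,2]-0.118)<0.008)&(u>290)&(u<340)&(v>240)&(v<300)
cs,_=cv2.findContours(m.astype(np.uint8),0,1); k=max(cs,key=cv2.contourArea); (cu,cv_),r=cv2.minEnclosingCircle(k); print('depth disc',cu,cv_,r,m.sum())
print(onplane(c,cu,cv_,.117), 'mean',np.median(W[m],0))
g=cv2.cvtColor(p,cv2.COLOR_RGB2GRAY).astype(int); mm=(g>110)&(u>294)&(u<336)&(v>248)&(v<290)
k=max(cv2.findContours(mm.astype(np.uint8),0,1)[0],key=cv2.contourArea); e=cv2.fitEllipse(cv2.convexHull(k)); print('bright disc',e)
wc=onplane(c,*e[0],.117); print(wc)
hub=onplane(c,*f(168,207),.123); print('hub',hub)
w=(wc[:2]+hub[:2])/2
org=w-R@[0,.135]; print('origin',org)
for q in [(171,158),(170,163),(170,168)]:
    t=onplane(c,*f(*q),0.155); hh=R.T@(t[:2]-w); print('handle',t, hh, np.linalg.norm(hh), 'w=',np.arctan2(hh[1],-hh[0]))
for n,q,z in [('can',(691,269),.19),('bottle',(38,213),.17),('paddle',(540,255),.19)]:
    t=onplane(c,*f(*q),z); print(n,t,R.T@(t[:2]-org))
print('pivot',org+R@[-.03,-.115])
# scene cam check
fs=lambda U,V:((U+.5)/4-.5+230,(V+.5)/4-.5+160)
print('scene hub',onplane(s,*fs(476,318),.123),'handle top',onplane(s,*fs(449,292),.155))
print('scene paddle', onplane(s,*fs(204,97),.195))
```

```text
depth disc 315.5671691894531 268.671630859375 18.570167541503906 1012
[0.51307913 0.09356865 0.117     ] mean [0.51211669 0.09457777 0.11618974]
bright disc ((315.47808837890625, 268.80340576171875), (35.40153884887695, 35.743682861328125), 15.101369857788086)
[0.51279422 0.09376738 0.117     ]
hub [0.51294473 0.09314445 0.123     ]
origin [ 0.5213462  -0.04127769]
handle [0.54660179 0.08949505 0.155     ] [ 0.03341704 -0.00607112] 0.03396405995724445 w= -2.961875389087852
handle [0.54308736 0.09024478 0.155     ] [ 0.02995663 -0.0051022 ] 0.030388022922780346 w= -2.972891946522515
handle [0.53956428 0.09028985 0.155     ] [ 0.02644333 -0.004836  ] 0.026881901952607912 w= -2.960710090131059
can [ 0.4643391  -0.26025043  0.19      ] [-0.07064402 -0.21496114]
bottle [0.50908373 0.181473   0.17      ] [0.00174836 0.22308111]
paddle [ 0.47524009 -0.15925642  0.19      ] [-0.05342307 -0.1148509 ]
pivot [ 0.4986263  -0.15793448]
scene hub [0.51678437 0.09606128 0.123     ] handle top [0.54364413 0.09240844 0.155     ]
scene paddle [ 0.48255829 -0.15412992  0.195     ]
```

```bash
cat >> h.py <<'E'
YAW=np.radians(3.6)
Rh=np.array([[np.cos(YAW),-np.sin(YAW)],[np.sin(YAW),np.cos(YAW)]])
def tilt(n,c,p,d):
    v,u=np.mgrid[:480,:640]; X=np.stack([(u-c['cx'])/c['f']*d,(v-c['cy'])/c['f']*d,d],-1)
    W=(X-c['t'])@c['R']; hsv=cv2.cvtColor(p,cv2.COLOR_RGB2HSV)
    m=(d>0)&(hsv[...,0]>40)&(hsv[...,0]<80)&(hsv[...,1]>90)&(W[...,0]>.4)&(W[...,0]<.65)&(abs(W[...,1]+.04)<.1)
    Q=W[m]; q=Q.copy(); q[:,:2]=(Q[:,:2]-[0.5213,-0.0413])@Rh
    for i in range(4):
        A=np.c_[q[:,:2],np.ones(len(q))]; s=np.linalg.lstsq(A,q[:,2],rcond=None)[0]; r=q[:,2]-A@s; q=q[abs(r)<max(2*r.std(),.001)]
    print(n,len(q),'tilt deg',np.degrees(np.arctan(-s[0])),'y slope',np.degrees(np.arctan(s[1])),'z0',s[2],'rms',r.std(),q.min(0),q.max(0))
E
python3 - <<'E'
from h import *
for n in ['top','scene']:
    D=np.load(f'pics/{n}0.npz'); tilt(n,cam(n),D['p'],D['d'])
E
```

```text
top 12 tilt deg -2.835415009177747 y slope -1.33702732551492 z0 0.09462026070150314 rms 0.0010188927378701467 [-0.0494325  -0.04834397  0.09142506] [0.04391053 0.04554659 0.09773511]
scene 1 tilt deg -0.003345871514937349 y slope 0.031986137964857324 z0 0.09687883272959964 rms 0.0 [0.00060278 0.00576249 0.09688208] [0.00060278 0.00576249 0.09688208]
```

```bash
sed -i 's/hsv\[...,1\]>90/hsv[...,1]>60/; s/hsv\[...,0\]>40/hsv[...,0]>35/' h.py
sed -i 's/if False//' h.py
python3 - <<'E'
from h import *
D=np.load('pics/top0.npz'); print(cv2.cvtColor(D['p'],cv2.COLOR_RGB2HSV)[265,372:380])
S=np.load('pics/scene0.npz'); print(cv2.cvtColor(S['p'],cv2.COLOR_RGB2HSV)[236,298:306])
for n in ['top','scene']:
    D=np.load(f'pics/{n}0.npz'); tilt(n,cam(n),D['p'],D['d'])
E
```

```text
[[54 66 73]
 [56 57 71]
 [60 67 72]
 [54 66 73]
 [51 67 72]
 [52 91 70]
 [47 68 71]
 [52 78 72]]
[[53 89 83]
 [54 88 84]
 [54 87 82]
 [53 89 77]
 [54 79 68]
 [54 67 53]
 [53 46 44]
 [60 36 43]]
top 1268 tilt deg -4.731024150555005 y slope -0.05448434168845272 z0 0.09479792961093582 rms 0.0015805128895086185 [-0.05057565 -0.04885796  0.08766186] [0.04806284 0.0479098  0.101735  ]
scene 246 tilt deg -4.8406043286777845 y slope 0.08084269670150979 z0 0.09654472552094043 rms 0.0014386857856529872 [-0.04513715 -0.04549646  0.09073183] [0.04628589 0.04637238 0.1032879 ]
```

The board plane tilts -4.7°, so the wheel is at -2.97 rad and needs about 21.8 rad clockwise. First I'll move clear of the cabinet, then over the handle.

Emit:
carry_out([
  {"dx": 0, "dy": -0.2, "dz": 0.1, "spin": -0.03},
  {"dx": 0.05, "dy": -0.4, "dz": 0.2, "spin": -0.08},
  {"dx": 0.12, "dy": -0.6, "dz": 0.2, "spin": -0.12},
  {"dx": 0.2, "dy": -0.8, "dz": 0.2, "spin": -0.17},
  {"dx": 0.27, "dy": -0.95, "dz": 0.2, "spin": -0.2},
  {"dx": 0.27, "dy": -0.95, "dz": 0.2, "spin": -0.2},
], claw=1, newtons=25)

```text
time: 0.85
eef_pos: [0.2987, 0.3245, 0.29]
eef_rot: [[-0.561, 0.828, -0.001], [0.828, 0.561, -0.001], [-0.0, -0.002, -1.0]]
contact_force: [-0.0, 0.1, -0.3]
width: 1.001
```

Emit:
carry_out([
  {"dx": 0.15, "dy": -0.15, "dz": 0, "spin": -0.04},
  {"dx": 0.3, "dy": -0.3, "dz": 0, "spin": -0.08},
  {"dx": 0.45, "dy": -0.45, "dz": 0, "spin": -0.12},
  {"dx": 0.6, "dy": -0.6, "dz": 0, "spin": -0.15},
  {"dx": 0.75, "dy": -0.72, "dz": -0.1, "spin": -0.17},
  {"dx": 0.81, "dy": -0.78, "dz": -0.2, "spin": -0.17},
  {"dx": 0.81, "dy": -0.78, "dz": -0.2, "spin": -0.17},
])

```text
time: 1.72
eef_pos: [0.5409, 0.09, 0.226]
eef_rot: [[-0.06, 0.998, -0.009], [0.998, 0.06, 0.0], [0.001, -0.009, -1.0]]
contact_force: [-0.6, 0.0, -0.2]
width: 1.002
```

Run:
```python
from h import *
o=manip.get_obs(); print(o['eef_pos'],o['eef_rot'][:,1],o['joint_positions'])
c=eyes.camera_params('wrist'); print(c)
p,d=eyes.capture('wrist'); cv2.imwrite('pics/w1.png',p[:,:,::-1]); np.savez('pics/w1.npz',p=p,d=d,**{k:c[k] for k in c})
```

```text
[0.54086611 0.0899738  0.22595705] [ 0.99813691  0.06033564 -0.00907288] [-4.19532499e-02  1.76683492e-02  1.81855100e+00 -8.51311153e-05
  1.31448556e+00 -1.02302234e-01]
{'fovy': 65.70646984690485, 'cx': 317.43200125231806, 'cy': 238.57764966813784, 'R': array([[ 0.99807057,  0.06144552, -0.00892081],
       [ 0.0611059 , -0.94658959,  0.31659787],
       [ 0.01100918, -0.31653213, -0.9485179 ]]), 't': array([-0.54256168,  0.01358808,  0.39861672])}
```

View pics/w1.png

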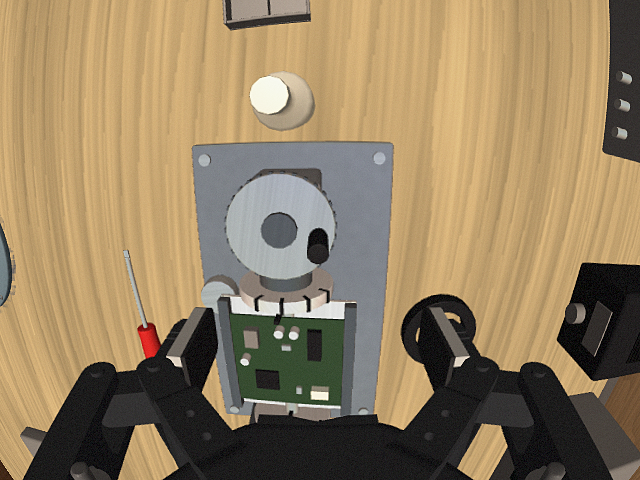

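The wrist view shows the handle top at about (318,254), the hub at (279,230) and the wheel disc centred at about (280,226). I'll cross-check positions from these.

```bash
cat >> h.py <<'E'
def wray(c,u,v):
    f=240/np.tan(np.radians(c['fovy'])/2); a=np.array([u-c['cx'],v-c['cy']]); r=np.hypot(*a); th=r/f
    x=np.r_[a/r*np.sin(th),np.cos(th)]; R=np.array(c['R']); return -R.T@c['t'],R.T@x
def wplane(c,u,v,z):
    o,d=wray(c,u,v); return o+d*(z-o[2])/d[2]
E
python3 - <<'E'
from h import *
D=np.load('pics/w1.npz'); c={k:D[k] for k in ['cx','cy','R','t']}; c['fovy']=float(D['fovy']); p=D['p']
crop(p,210,350,160,280,5,'pics/w1z.png')
g=cv2.cvtColor(p,cv2.COLOR_RGB2GRAY)
v,u=np.mgrid[:480,:640]
m=(g<40)&(u>300)&(u<335)&(v>225)&(v<270); print('handle blob',m.sum(),u[m].min(),u[m].max(),v[m].min(),v[m].max())
m2=(g>110)&(u>220)&(u<340)&(v>165)&(v<285)
m2=cv2.morphologyEx(m2.astype(np.uint8),cv2.MORPH_OPEN,np.ones((7,7)))
k=max(cv2.findContours(m2,0,1)[0],key=cv2.contourArea); P=np.array([wplane(c,*q[0],.117)[:2] for q in cv2.convexHull(k)],np.float32)
print(cv2.minEnclosingCircle(P), cv2.fitEllipse(P))
print('hub',wplane(c,279,230,.123)); print('handle top',wplane(c,318,254,.155))
print(wplane(c,269,96,.17),'pointer/board')
E
```

```text
handle blob 513 307 328 228 263
((0.5132773518562317, 0.09530991315841675), 0.06098930537700653) ((0.5051232576370239, 0.08696086704730988), (0.09459144622087479, 0.12127725034952164), 44.56488037109375)
hub [0.51208408 0.09485406 0.123     ]
handle top [0.53974369 0.09100573 0.155     ]
[0.50828197 0.18336101 0.17      ] pointer/board
```

View pics/w1z.png

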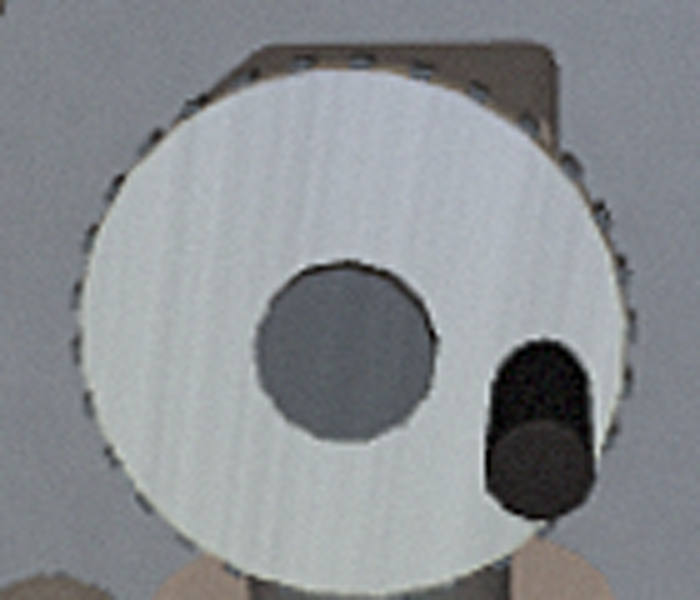

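Run:
```python
from h import *
D=np.load('pics/w1.npz'); c={k:D[k] for k in ['cx','cy','R','t']}; c['fovy']=float(D['fovy'])
f=lambda U,V:((U+.5)/5-.5+210,(V+.5)/5-.5+160)
for q in [(82,335),(630,320),(350,65),(360,593)]: print(wplane(c,*f(*q),.117))
w=wplane(c,*f(345,352),.123); t=wplane(c,*f(541,469),.155); print(w,t)
h=Rh.T@(t-w)[:2]; print(h,np.hypot(*h),np.arctan2(h[1],-h[0]))
```

```text
[0.47263976 0.09315262 0.117     ]
[0.55133348 0.10024599 0.117     ]
[0.51045523 0.13414228 0.117     ]
[0.51442081 0.05542046 0.117     ]
[0.51180408 0.09483652 0.123     ] [0.53959636 0.0913922  0.155     ]
[ 0.02752117 -0.00518261] 0.028004893752671265 -2.955458719914123
```

Emit:
carry_out([
  {"dx": -0.003, "dy": 0.004, "dz": -0.15},
  {"dx": -0.003, "dy": 0.004, "dz": -0.3},
  {"dx": -0.003, "dy": 0.004, "dz": -0.327},
  {"dx": -0.003, "dy": 0.004, "dz": -0.327},
])

```text
invalid input
```

Emit:
carry_out([
  {"dx": 0},
  {"dx": 0},
  {"dx": 0},
  {"dx": 0},
  {"dx": 0},
  {"dx": 0},
], claw=-1, newtons=25)

```text
invalid input
```

Emit:
carry_out([
  {"dx": -0.003, "dy": 0.004, "dz": -0.15, "spin": 0},
  {"dx": -0.003, "dy": 0.004, "dz": -0.3, "spin": 0},
  {"dx": -0.003, "dy": 0.004, "dz": -0.327, "spin": 0},
  {"dx": -0.003, "dy": 0.004, "dz": -0.327, "spin": 0},
])

```text
time: 2.28
eef_pos: [0.5409, 0.093, 0.1315]
eef_rot: [[-0.063, 0.998, -0.004], [0.998, 0.063, 0.0], [0.001, -0.004, -1.0]]
contact_force: [-0.2, 0.3, 1.3]
width: 1.0
```

Emit:
carry_out([
  {"dx": -0.003, "dy": -0.005, "dz": -0.012, "spin": 0},
  {"dx": -0.003, "dy": -0.005, "dz": -0.012, "spin": 0},
  {"dx": -0.003, "dy": -0.005, "dz": -0.012, "spin": 0},
  {"dx": -0.003, "dy": -0.005, "dz": -0.012, "spin": 0},
  {"dx": -0.003, "dy": -0.005, "dz": -0.012, "spin": 0},
  {"dx": -0.003, "dy": -0.005, "dz": -0.012, "spin": 0},
  {"dx": -0.003, "dy": -0.005, "dz": -0.012, "spin": 0},
  {"dx": -0.003, "dy": -0.005, "dz": -0.012, "spin": 0},
], claw=-1, newtons=25)

```text
time: 3.28
eef_pos: [0.5402, 0.0914, 0.1283]
eef_rot: [[-0.063, 0.998, -0.003], [0.998, 0.063, 0.0], [0.001, -0.003, -1.0]]
contact_force: [-1.2, -0.0, 4.6]
width: 0.156
```

Run:
```python
from h import *
o=manip.get_obs(); print(o['time'],o['eef_pos'],o['contact_force'],o['width'],o['joint_velocities'].round(3) if hasattr(o['joint_velocities'],'round') else '')
p,d=eyes.capture('wrist'); crop(p,120,520,130,430,2,'pics/w2.png')
```

```text
3.275 [0.54019982 0.09143326 0.12833972] [-1.16319791 -0.02805982  4.61678256] 0.15581293263553997 [ 0.001 -0.001  0.001  0.002 -0.    -0.   ]
```

View pics/w2.png

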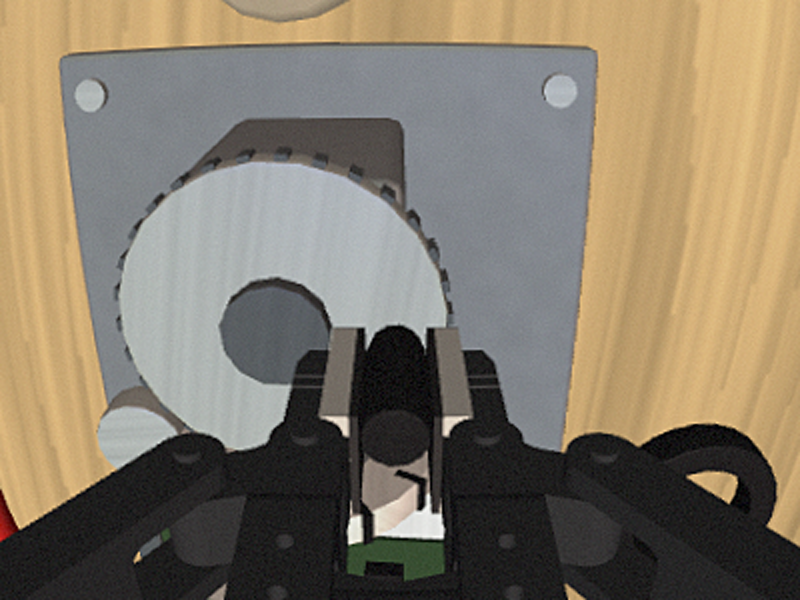

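Pin gripped at 13.2 mm width. Now the waypoint tables, starting with a cautious 120° arc.

```bash
cat >> h.py <<'E'
C=np.array([0.5122,0.0945])
def arc(w_list,C=C,r=0.028,z=0.1283,show=True):
    o=manip.get_obs(); e=o['eef_pos']; h=Rh.T@(e[:2]-C); wn=np.arctan2(h[1],-h[0])
    print('t',o['time'],'now',e,'r',np.hypot(*h),'w(mod)',np.degrees(wn),'F',np.round(o['contact_force'],1),'T',np.round(o['torque'],2),'width',round(o['width'],3))
    y=o['eef_rot'][:,1]; sp=(3.6-np.degrees(np.arctan2(y[1],y[0])))/180
    for w in w_list:
        w=np.radians(w); t=C+Rh@(r*np.array([-np.cos(w),np.sin(w)]))
        q=(np.r_[t,z]-e)/0.3; print(round(np.degrees(w)), '{"dx": %.3f, "dy": %.3f, "dz": %.3f, "spin": %.3f}'%(*q,sp))
E
python3 -c "
from h import *
arc(np.arange(-155,-34,15))"
```

```text
t 3.325 now [0.54019907 0.09142767 0.12833939] r 0.028167132500185304 w(mod) -170.13800564609807 F [-0.6  0.2  5.3] T [-0.09  0.28 -0.04] width 0.151
-155 {"dx": -0.006, "dy": -0.024, "dz": -0.000, "spin": -0.000}
-140 {"dx": -0.018, "dy": -0.045, "dz": -0.000, "spin": -0.000}
-125 {"dx": -0.035, "dy": -0.063, "dz": -0.000, "spin": -0.000}
-110 {"dx": -0.056, "dy": -0.075, "dz": -0.000, "spin": -0.000}
-95 {"dx": -0.079, "dy": -0.082, "dz": -0.000, "spin": -0.000}
-80 {"dx": -0.104, "dy": -0.083, "dz": -0.000, "spin": -0.000}
-65 {"dx": -0.127, "dy": -0.077, "dz": -0.000, "spin": -0.000}
-50 {"dx": -0.149, "dy": -0.065, "dz": -0.000, "spin": -0.000}
-35 {"dx": -0.166, "dy": -0.048, "dz": -0.000, "spin": -0.000}
```

Emit:
carry_out([
  {"dx": -0.006, "dy": -0.024, "dz": 0, "spin": 0},
  {"dx": -0.018, "dy": -0.045, "dz": 0, "spin": 0},
  {"dx": -0.035, "dy": -0.063, "dz": 0, "spin": 0},
  {"dx": -0.056, "dy": -0.075, "dz": 0, "spin": 0},
  {"dx": -0.079, "dy": -0.082, "dz": 0, "spin": 0},
  {"dx": -0.104, "dy": -0.083, "dz": 0, "spin": 0},
  {"dx": -0.127, "dy": -0.077, "dz": 0, "spin": 0},
  {"dx": -0.149, "dy": -0.065, "dz": 0, "spin": 0},
])

```text
time: 4.32
eef_pos: [0.4953, 0.072, 0.1284]
eef_rot: [[-0.063, 0.998, -0.002], [0.998, 0.063, 0.0], [0.0, -0.002, -1.0]]
contact_force: [2.9, 1.8, 0.6]
width: 0.155
```

```bash
python3 -c "
from h import *
p,d=eyes.capture('wrist'); crop(p,120,520,130,430,2,'pics/w3.png')
arc(np.arange(-50+22.5,140,22.5))"
```

```text
t 4.375 now [0.49464412 0.07260781 0.12835903] r 0.02806202453092642 w(mod) -47.67302529531307 F [-0.5  2.9  2.6] T [ 0.35 -0.04 -0.01] width 0.154
-28 {"dx": -0.021, "dy": 0.025, "dz": -0.000, "spin": -0.000}
-5 {"dx": -0.034, "dy": 0.059, "dz": -0.000, "spin": -0.000}
18 {"dx": -0.032, "dy": 0.095, "dz": -0.000, "spin": -0.000}
40 {"dx": -0.017, "dy": 0.128, "dz": -0.000, "spin": -0.000}
63 {"dx": 0.010, "dy": 0.153, "dz": -0.000, "spin": -0.000}
85 {"dx": 0.045, "dy": 0.165, "dz": -0.000, "spin": -0.000}
108 {"dx": 0.081, "dy": 0.164, "dz": -0.000, "spin": -0.000}
130 {"dx": 0.114, "dy": 0.148, "dz": -0.000, "spin": -0.000}
```

View pics/w3.png

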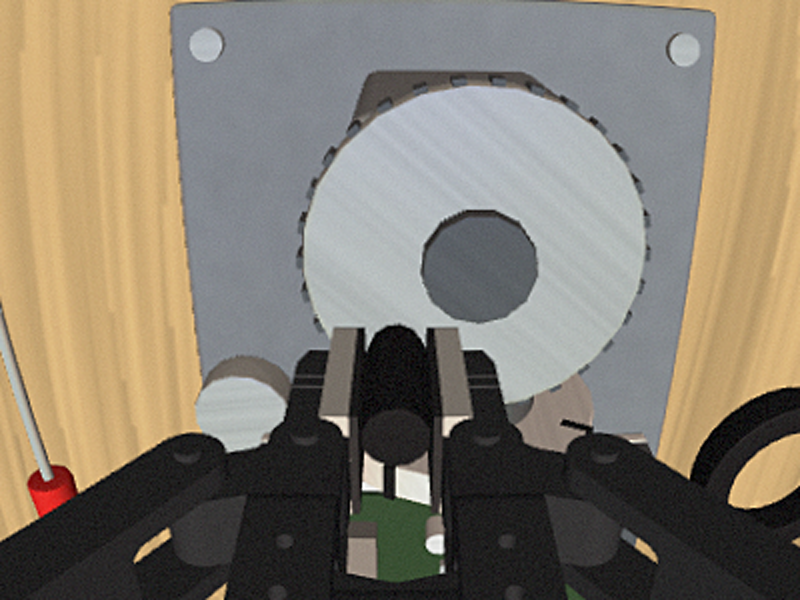

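The handle is carried along with low forces, centred in the jaws, and tracking is good. I'll continue with larger arcs.

Emit:
carry_out([
  {"dx": -0.021, "dy": 0.025, "dz": 0, "spin": 0},
  {"dx": -0.034, "dy": 0.059, "dz": 0, "spin": 0},
  {"dx": -0.032, "dy": 0.095, "dz": 0, "spin": 0},
  {"dx": -0.017, "dy": 0.128, "dz": 0, "spin": 0},
  {"dx": 0.01, "dy": 0.153, "dz": 0, "spin": 0},
  {"dx": 0.045, "dy": 0.165, "dz": 0, "spin": 0},
  {"dx": 0.081, "dy": 0.164, "dz": 0, "spin": 0},
  {"dx": 0.114, "dy": 0.148, "dz": 0, "spin": 0},
])

```text
time: 5.38
eef_pos: [0.529, 0.1171, 0.1283]
eef_rot: [[-0.064, 0.998, -0.006], [0.998, 0.064, 0.001], [0.001, -0.005, -1.0]]
contact_force: [-4.3, -4.2, 7.2]
width: 0.153
```

```bash
python3 -c "
from h import *
arc(130+22.5*np.arange(1,9))"
```

```text
t 5.375 now [0.52902939 0.11713704 0.12828577] r 0.02820751677746195 w(mod) 130.22876077509224 F [-4.3 -4.2  7.2] T [-0.79  0.77 -0.02] width 0.153
152 {"dx": 0.024, "dy": -0.027, "dz": 0.000, "spin": -0.000}
175 {"dx": 0.036, "dy": -0.062, "dz": 0.000, "spin": -0.000}
198 {"dx": 0.035, "dy": -0.098, "dz": 0.000, "spin": -0.000}
220 {"dx": 0.019, "dy": -0.131, "dz": 0.000, "spin": -0.000}
242 {"dx": -0.008, "dy": -0.155, "dz": 0.000, "spin": -0.000}
265 {"dx": -0.042, "dy": -0.168, "dz": 0.000, "spin": -0.000}
288 {"dx": -0.079, "dy": -0.166, "dz": 0.000, "spin": -0.000}
310 {"dx": -0.111, "dy": -0.151, "dz": 0.000, "spin": -0.000}
```

Emit:
carry_out([
  {"dx": 0.024, "dy": -0.027, "dz": 0, "spin": 0},
  {"dx": 0.036, "dy": -0.062, "dz": 0, "spin": 0},
  {"dx": 0.035, "dy": -0.098, "dz": 0, "spin": 0},
  {"dx": 0.019, "dy": -0.131, "dz": 0, "spin": 0},
  {"dx": -0.008, "dy": -0.155, "dz": 0, "spin": 0},
  {"dx": -0.042, "dy": -0.168, "dz": 0, "spin": 0},
  {"dx": -0.079, "dy": -0.166, "dz": 0, "spin": 0},
  {"dx": -0.111, "dy": -0.151, "dz": 0, "spin": 0},
])

```text
time: 6.38
eef_pos: [0.4952, 0.0721, 0.1284]
eef_rot: [[-0.063, 0.998, -0.004], [0.998, 0.063, 0.001], [0.002, -0.004, -1.0]]
contact_force: [5.0, 4.0, 0.6]
width: 0.153
```

```bash
python3 -c "
from h import *
arc(310+22.5*np.arange(1,9))"
```

```text
t 6.375 now [0.49519444 0.07207383 0.12838797] r 0.02814466091406018 w(mod) -49.22728777313619 F [5.  4.  0.6] T [ 0.63 -0.8  -0.01] width 0.153
333 {"dx": -0.023, "dy": 0.027, "dz": -0.000, "spin": -0.000}
355 {"dx": -0.036, "dy": 0.061, "dz": -0.000, "spin": -0.000}
378 {"dx": -0.034, "dy": 0.097, "dz": -0.000, "spin": -0.000}
400 {"dx": -0.018, "dy": 0.130, "dz": -0.000, "spin": -0.000}
423 {"dx": 0.008, "dy": 0.155, "dz": -0.000, "spin": -0.000}
445 {"dx": 0.043, "dy": 0.167, "dz": -0.000, "spin": -0.000}
468 {"dx": 0.079, "dy": 0.165, "dz": -0.000, "spin": -0.000}
490 {"dx": 0.112, "dy": 0.150, "dz": -0.000, "spin": -0.000}
```

Emit:
carry_out([
  {"dx": -0.023, "dy": 0.027, "dz": 0, "spin": 0},
  {"dx": -0.036, "dy": 0.061, "dz": 0, "spin": 0},
  {"dx": -0.034, "dy": 0.097, "dz": 0, "spin": 0},
  {"dx": -0.018, "dy": 0.13, "dz": 0, "spin": 0},
  {"dx": 0.008, "dy": 0.155, "dz": 0, "spin": 0},
  {"dx": 0.043, "dy": 0.167, "dz": 0, "spin": 0},
  {"dx": 0.079, "dy": 0.165, "dz": 0, "spin": 0},
  {"dx": 0.112, "dy": 0.15, "dz": 0, "spin": 0},
])

```text
time: 7.38
eef_pos: [0.5289, 0.1173, 0.1283]
eef_rot: [[-0.063, 0.998, -0.007], [0.998, 0.063, 0.002], [0.002, -0.007, -1.0]]
contact_force: [-4.1, -4.3, 7.2]
width: 0.15
```

```bash
python3 -c "
from h import *
arc(490+22.5*np.arange(1,9))"
```

```text
t 7.375 now [0.52888374 0.11725755 0.12827517] r 0.02821795926969117 w(mod) 129.8454400713671 F [-4.1 -4.3  7.2] T [-0.79  0.75  0.  ] width 0.15
512 {"dx": 0.024, "dy": -0.028, "dz": 0.000, "spin": -0.000}
535 {"dx": 0.037, "dy": -0.062, "dz": 0.000, "spin": -0.000}
558 {"dx": 0.035, "dy": -0.098, "dz": 0.000, "spin": -0.000}
580 {"dx": 0.020, "dy": -0.131, "dz": 0.000, "spin": -0.000}
602 {"dx": -0.007, "dy": -0.156, "dz": 0.000, "spin": -0.000}
625 {"dx": -0.042, "dy": -0.168, "dz": 0.000, "spin": -0.000}
648 {"dx": -0.078, "dy": -0.166, "dz": 0.000, "spin": -0.000}
670 {"dx": -0.111, "dy": -0.151, "dz": 0.000, "spin": -0.000}
```

Emit:
carry_out([
  {"dx": 0.024, "dy": -0.028, "dz": 0, "spin": 0},
  {"dx": 0.037, "dy": -0.062, "dz": 0, "spin": 0},
  {"dx": 0.035, "dy": -0.098, "dz": 0, "spin": 0},
  {"dx": 0.02, "dy": -0.131, "dz": 0, "spin": 0},
  {"dx": -0.007, "dy": -0.156, "dz": 0, "spin": 0},
  {"dx": -0.042, "dy": -0.168, "dz": 0, "spin": 0},
  {"dx": -0.078, "dy": -0.166, "dz": 0, "spin": 0},
  {"dx": -0.111, "dy": -0.151, "dz": 0, "spin": 0},
])

```text
time: 8.38
eef_pos: [0.495, 0.0722, 0.1284]
eef_rot: [[-0.063, 0.998, -0.006], [0.998, 0.063, 0.002], [0.002, -0.006, -1.0]]
contact_force: [4.6, 4.0, 2.1]
width: 0.152
```

```bash
python3 -c "
from h import *
arc(670+22.5*np.arange(1,9))
p,d=eyes.capture('top'); tilt('top',cam('top'),p,d)
p,d=eyes.capture('scene'); tilt('scene',cam('scene'),p,d)"
```

```text
t 8.375 now [0.49504837 0.0721701  0.12836157] r 0.028156755817134966 w(mod) -48.87208165855417 F [4.6 4.  2.1] T [ 0.64 -0.82  0.01] width 0.152
692 {"dx": -0.023, "dy": 0.026, "dz": -0.000, "spin": -0.000}
715 {"dx": -0.035, "dy": 0.060, "dz": -0.000, "spin": -0.000}
738 {"dx": -0.033, "dy": 0.097, "dz": -0.000, "spin": -0.000}
760 {"dx": -0.018, "dy": 0.130, "dz": -0.000, "spin": -0.000}
782 {"dx": 0.009, "dy": 0.154, "dz": -0.000, "spin": -0.000}
805 {"dx": 0.043, "dy": 0.167, "dz": -0.000, "spin": -0.000}
828 {"dx": 0.080, "dy": 0.165, "dz": -0.000, "spin": -0.000}
850 {"dx": 0.113, "dy": 0.150, "dz": -0.000, "spin": -0.000}
top 1100 tilt deg 18.733906815448407 y slope 0.10499614544723314 z0 0.09572615671213872 rms 0.0015470316362925503 [-0.04322239 -0.04878525  0.07624983] [0.05042332 0.04938541 0.11304377]
scene 462 tilt deg 17.727720078591847 y slope 0.15531001609694828 z0 0.09675847078835496 rms 0.002110871967730729 [-0.04439523 -0.04678925  0.07888266] [0.051787   0.04596317 0.11195386]
```

Tilt reads 18.7°, against 18.6° expected. I'll continue.

Emit:
carry_out([
  {"dx": -0.023, "dy": 0.026, "dz": 0, "spin": 0},
  {"dx": -0.035, "dy": 0.06, "dz": 0, "spin": 0},
  {"dx": -0.033, "dy": 0.097, "dz": 0, "spin": 0},
  {"dx": -0.018, "dy": 0.13, "dz": 0, "spin": 0},
  {"dx": 0.009, "dy": 0.154, "dz": 0, "spin": 0},
  {"dx": 0.043, "dy": 0.167, "dz": 0, "spin": 0},
  {"dx": 0.08, "dy": 0.165, "dz": 0, "spin": 0},
  {"dx": 0.113, "dy": 0.15, "dz": 0, "spin": 0},
])

```text
time: 9.48
eef_pos: [0.5274, 0.1182, 0.1283]
eef_rot: [[-0.065, 0.998, -0.011], [0.998, 0.065, 0.001], [0.002, -0.011, -1.0]]
contact_force: [-4.5, -4.4, 7.7]
width: 0.156
```

```bash
python3 -c "
from h import *
arc(850+22.5*np.arange(1,9))"
```

```text
t 9.475 now [0.52742733 0.11817604 0.12825596] r 0.028150071161283402 w(mod) 126.34723037496424 F [-4.5 -4.4  7.7] T [-0.59  0.53 -0.03] width 0.156
872 {"dx": 0.029, "dy": -0.031, "dz": 0.000, "spin": -0.001}
895 {"dx": 0.042, "dy": -0.065, "dz": 0.000, "spin": -0.001}
918 {"dx": 0.040, "dy": -0.101, "dz": 0.000, "spin": -0.001}
940 {"dx": 0.024, "dy": -0.134, "dz": 0.000, "spin": -0.001}
963 {"dx": -0.003, "dy": -0.159, "dz": 0.000, "spin": -0.001}
985 {"dx": -0.037, "dy": -0.171, "dz": 0.000, "spin": -0.001}
1007 {"dx": -0.073, "dy": -0.170, "dz": 0.000, "spin": -0.001}
1030 {"dx": -0.106, "dy": -0.154, "dz": 0.000, "spin": -0.001}
```

Emit:
carry_out([
  {"dx": 0.029, "dy": -0.031, "dz": 0, "spin": 0},
  {"dx": 0.042, "dy": -0.065, "dz": 0, "spin": 0},
  {"dx": 0.04, "dy": -0.101, "dz": 0, "spin": 0},
  {"dx": 0.024, "dy": -0.134, "dz": 0, "spin": 0},
  {"dx": -0.003, "dy": -0.159, "dz": 0, "spin": 0},
  {"dx": -0.037, "dy": -0.171, "dz": 0, "spin": 0},
  {"dx": -0.073, "dy": -0.17, "dz": 0, "spin": 0},
  {"dx": -0.106, "dy": -0.154, "dz": 0, "spin": 0},
])

```text
time: 10.48
eef_pos: [0.495, 0.0722, 0.1284]
eef_rot: [[-0.065, 0.998, -0.01], [0.998, 0.065, 0.002], [0.002, -0.01, -1.0]]
contact_force: [4.1, 3.9, 1.9]
width: 0.15
```

```bash
python3 -c "
from h import *
arc([1045,1060,1070,1080])"
```

```text
t 10.475 now [0.49501496 0.07216637 0.12835964] r 0.02818007342953328 w(mod) -48.82282734236699 F [4.1 3.9 1.9] T [ 0.65 -0.99  0.01] width 0.15
1045 {"dx": -0.016, "dy": 0.016, "dz": -0.000, "spin": -0.001}
1060 {"dx": -0.028, "dy": 0.037, "dz": -0.000, "spin": -0.001}
1070 {"dx": -0.033, "dy": 0.052, "dz": -0.000, "spin": -0.001}
1080 {"dx": -0.036, "dy": 0.069, "dz": -0.000, "spin": -0.001}
```

Emit:
carry_out([
  {"dx": -0.016, "dy": 0.016, "dz": 0, "spin": 0},
  {"dx": -0.028, "dy": 0.037, "dz": 0, "spin": 0},
  {"dx": -0.033, "dy": 0.052, "dz": 0, "spin": 0},
  {"dx": -0.036, "dy": 0.069, "dz": 0, "spin": 0},
  {"dx": -0.036, "dy": 0.069, "dz": 0, "spin": 0},
  {"dx": -0.036, "dy": 0.069, "dz": 0, "spin": 0},
])

```text
time: 11.22
eef_pos: [0.4843, 0.0931, 0.1284]
eef_rot: [[-0.065, 0.998, -0.01], [0.998, 0.065, 0.002], [0.003, -0.01, -1.0]]
contact_force: [2.1, 0.4, 4.8]
width: 0.156
```

```bash
python3 -c "
from h import *
arc([1080])
p,d=eyes.capture('top'); tilt('top',cam('top'),p,d); crop(p,260,510,200,330,3,'pics/topz2.png')
p,d=eyes.capture('scene'); tilt('scene',cam('scene'),p,d); crop(p,230,410,160,310,4,'pics/scz2.png')"
```

```text
t 11.225 now [0.48426058 0.09305241 0.12835442] r 0.027976900572729183 w(mod) 0.6340532611263509 F [2.1 0.4 4.8] T [ 0.19 -0.5   0.06] width 0.156
1080 {"dx": -0.000, "dy": -0.001, "dz": -0.000, "spin": -0.001}
top 1120 tilt deg 29.88717807628235 y slope 0.13206098757119972 z0 0.0967666699442911 rms 0.0015041018140062735 [-0.0370747  -0.04895953  0.06643862] [0.04829223 0.04936684 0.1209214 ]
scene 568 tilt deg 29.55502664437374 y slope 0.025092308495244305 z0 0.09767170697838619 rms 0.002835416115154627 [-0.03886486 -0.04726653  0.06876732] [0.05034626 0.04721932 0.12010014]
```

View pics/scz2.png

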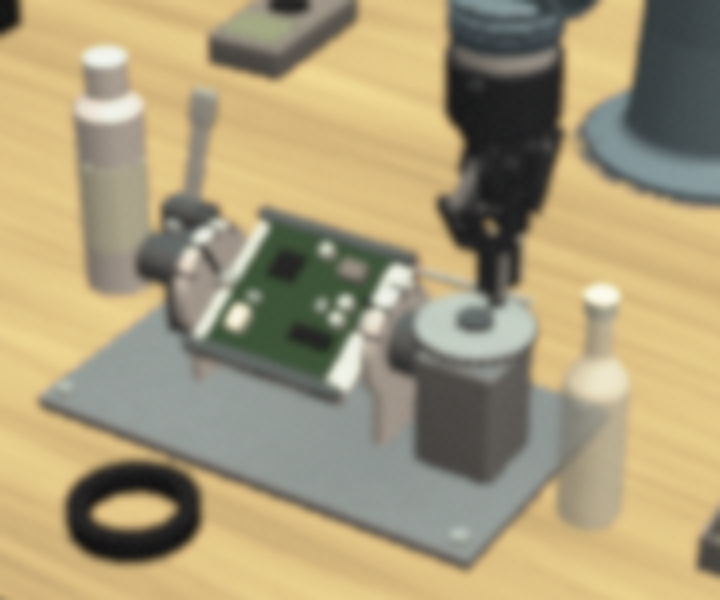

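The scene view shows the board tilted 30° (29.9 and 29.6 by depth) and the lever still open. I'll release the handle and lift.

Emit:
carry_out([
  {"dx": 0, "dy": 0, "dz": 0, "spin": 0},
  {"dx": 0, "dy": 0, "dz": 0, "spin": 0},
  {"dx": 0, "dy": 0, "dz": 0, "spin": 0},
  {"dx": 0, "dy": 0, "dz": 0, "spin": 0},
], claw=0)

```text
time: 11.82
eef_pos: [0.4839, 0.0929, 0.1281]
eef_rot: [[-0.064, 0.998, -0.011], [0.998, 0.065, 0.002], [0.003, -0.011, -1.0]]
contact_force: [-0.5, -0.0, 0.4]
width: 0.498
```

Emit:
carry_out([
  {"dx": 0, "dy": 0, "dz": 0.1, "spin": 0},
  {"dx": 0, "dy": 0, "dz": 0.3, "spin": 0},
  {"dx": 0, "dy": 0, "dz": 0.5, "spin": 0},
  {"dx": 0, "dy": -0.1, "dz": 0.55, "spin": 0},
  {"dx": -0.1, "dy": -0.3, "dz": 0.55, "spin": 0},
  {"dx": -0.15, "dy": -0.5, "dz": 0.55, "spin": 0},
  {"dx": -0.2, "dy": -0.7, "dz": 0.55, "spin": 0},
  {"dx": -0.2, "dy": -0.75, "dz": 0.55, "spin": 0},
])

```text
time: 12.82
eef_pos: [0.423, -0.1347, 0.2931]
eef_rot: [[-0.06, 0.998, -0.011], [0.998, 0.06, 0.001], [0.002, -0.011, -1.0]]
contact_force: [-0.1, 0.6, -0.7]
width: 0.503
```

Run:
```python
from h import *
o=manip.get_obs(); print(o['time'],o['eef_pos'],o['eef_rot'][:,1],o['contact_force'],o['width'])
c=eyes.camera_params('wrist')
p,d=eyes.capture('wrist'); cv2.imwrite('pics/w4.png',p[:,:,::-1]); np.savez('pics/w4.npz',p=p,d=d,**c)
p,d=eyes.capture('top'); tilt('top',cam('top'),p,d)
```

```text
12.825 [ 0.42296314 -0.13468921  0.29314809] [ 0.99814004  0.05999673 -0.01080991] [-0.0723298   0.63456396 -0.66119846] 0.502928921314114
top 1135 tilt deg 30.06106519868438 y slope 0.22438304421484204 z0 0.09682211183712286 rms 0.0016057881054340644 [-0.03730545 -0.04886907  0.06630634] [0.04821669 0.04903078 0.12116709]
```

View pics/w4.png

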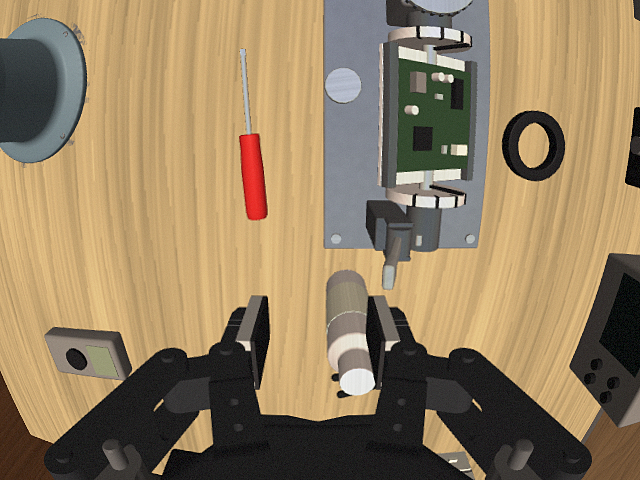

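Run:
```python
from h import *
D=np.load('pics/w4.npz'); c={k:D[k] for k in ['cx','cy','R','t']}; c['fovy']=float(D['fovy']); p=D['p']
crop(p,340,460,180,310,5,'pics/w4z.png')
org=C-Rh@[0,.135]; print(org)
# predicted pixels by inverse: evaluate grid
print('end', wplane(c,388,284,.195), 'pred', org+Rh@[-.0548,-.115])
print('can cap',wplane(c,357,380,.19))
```

```text
[ 0.52067672 -0.04023361]
end [ 0.47411375 -0.16391075  0.195     ] pred [ 0.47320577 -0.1584476 ]
can cap [ 0.462311   -0.25842918  0.19      ]
```

View pics/w4z.png

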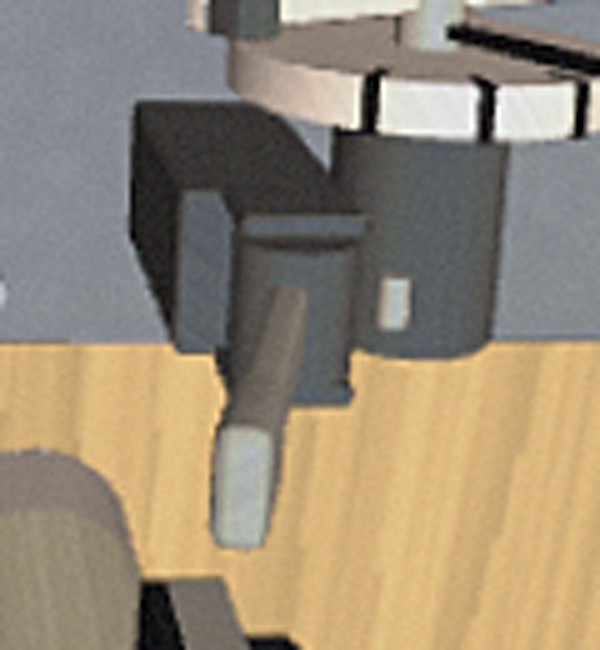

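Run:
```python
from h import *
D=np.load('pics/w4.npz'); c={k:D[k] for k in ['cx','cy','R','t']}; c['fovy']=float(D['fovy'])
org=C-Rh@[0,.135]
f=lambda U,V:((U+.5)/5-.5+340,(V+.5)/5-.5+180)
for q in [(243,487),(245,428),(240,548),(214,487),(270,487)]:
    t=wplane(c,*f(*q),.1965); print(q,t,Rh.T@(t[:2]-org))
# push path: lever angle th from vertical, contact corner
piv=org+Rh@[-.03,-.115]; print('piv',piv)
for th in [-16,0,15,30,45,60,70,80,90]:
    a=np.radians(th)
    for r in (.076,):
        P=np.array([r*np.sin(a)-.0045*np.cos(a), r*np.cos(a)+.0045*np.sin(a)]); print(th,P.round(4))
```

```text
(243, 487) [ 0.47316681 -0.1577026   0.1965    ] [-0.0547921  -0.11425402]
(245, 428) [ 0.47224719 -0.14860991  0.1965    ] [-0.05513897 -0.10512153]
(240, 548) [ 0.47404531 -0.16738702  0.1965    ] [-0.05452342 -0.12397449]
(214, 487) [ 0.46894679 -0.15792352  0.1965    ] [-0.05901766 -0.11420953]
(270, 487) [ 0.4771184  -0.15750015  0.1965    ] [-0.0508356  -0.11430009]
piv [ 0.49795683 -0.1568904 ]
-16 [-0.0253  0.0718]
0 [-0.0045  0.076 ]
15 [0.0153 0.0746]
30 [0.0341 0.0681]
45 [0.0506 0.0569]
60 [0.0636 0.0419]
70 [0.0699 0.0302]
80 [0.0741 0.0176]
90 [0.076  0.0045]
```

The paddle end measures (-54.8,-114.3) mm in the holder frame, against (-54.8,-115) predicted, so the model fits. I'll close the fingers and go down behind the lever.

Emit:
carry_out([
  {"dx": 0.024, "dy": -0.088, "dz": 0, "spin": 0},
  {"dx": 0.024, "dy": -0.088, "dz": 0, "spin": 0},
  {"dx": 0.024, "dy": -0.088, "dz": 0, "spin": 0},
  {"dx": 0.024, "dy": -0.088, "dz": 0, "spin": 0},
  {"dx": 0.024, "dy": -0.088, "dz": -0.15, "spin": 0},
  {"dx": 0.024, "dy": -0.088, "dz": -0.28, "spin": 0},
  {"dx": 0.024, "dy": -0.088, "dz": -0.38, "spin": 0},
  {"dx": 0.024, "dy": -0.088, "dz": -0.38, "spin": 0},
], claw=-1)

```text
time: 13.92
eef_pos: [0.4295, -0.158, 0.1768]
eef_rot: [[-0.062, 0.998, -0.016], [0.998, 0.062, 0.005], [0.006, -0.015, -1.0]]
contact_force: [-0.1, 0.1, 1.1]
width: 0.001
```

```bash
cat >> h.py <<'E'
org=C-Rh@[0,.135]; piv=org+Rh@[-.03,-.115]
def push(ths,r=.074,a=.012,y=0.0):
    o=manip.get_obs(); e=o['eef_pos']; h=Rh.T@(e[:2]-piv)
    print('t',o['time'],'now',e,'rel piv',h,e[2]-.11,'F',np.round(o['contact_force'],1),'w',o['width'])
    for th in ths:
        t=np.radians(th); x=r*np.sin(t)-.0045*np.cos(t)-a; z=.110+r*np.cos(t)+.0045*np.sin(t)
        q=(np.r_[piv+Rh@[x,y],z]-e)/.3; print(th,'{"dx": %.3f, "dy": %.3f, "dz": %.3f, "spin": 0}'%tuple(q))
E
python3 - <<'E'
from h import *
push([-20,-8,4,16,28,40,50,60,68,76,84,90,93])
p,d=eyes.capture('wrist'); cv2.imwrite('pics/w5.png',p[:,:,::-1])
E
```

```text
t 13.925 now [ 0.42950246 -0.15804844  0.17675352] rel piv [-0.06839201  0.00314253] 0.06675351631454861 F [-0.1  0.1  1.1] w 0.0010524986890544828
-20 {"dx": 0.090, "dy": -0.005, "dz": 0.004, "spin": 0}
-8 {"dx": 0.139, "dy": -0.002, "dz": 0.020, "spin": 0}
4 {"dx": 0.190, "dy": 0.001, "dz": 0.025, "spin": 0}
16 {"dx": 0.242, "dy": 0.005, "dz": 0.019, "spin": 0}
28 {"dx": 0.291, "dy": 0.008, "dz": 0.002, "spin": 0}
40 {"dx": 0.335, "dy": 0.011, "dz": -0.024, "spin": 0}
50 {"dx": 0.367, "dy": 0.013, "dz": -0.052, "spin": 0}
60 {"dx": 0.394, "dy": 0.014, "dz": -0.086, "spin": 0}
68 {"dx": 0.411, "dy": 0.015, "dz": -0.116, "spin": 0}
76 {"dx": 0.424, "dy": 0.016, "dz": -0.148, "spin": 0}
84 {"dx": 0.432, "dy": 0.017, "dz": -0.182, "spin": 0}
90 {"dx": 0.434, "dy": 0.017, "dz": -0.208, "spin": 0}
93 {"dx": 0.435, "dy": 0.017, "dz": -0.220, "spin": 0}
```

View pics/w5.png

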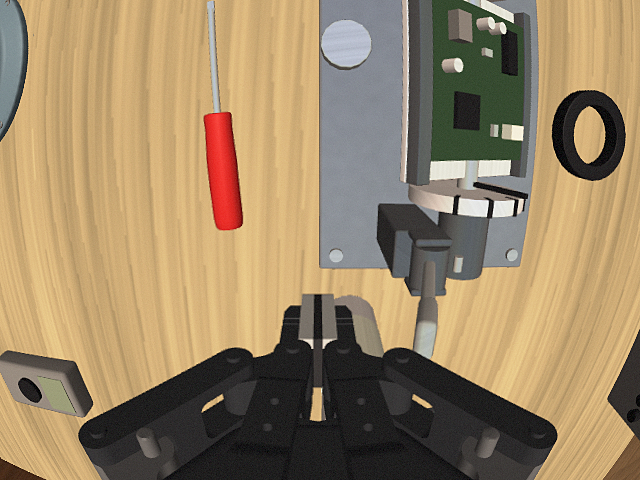

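The wrist view shows the closed fingertips at (318,320), with the paddle at (427,335) to their +x side and the way clear. Now the push.

Emit:
carry_out([
  {"dx": 0.09, "dy": -0.008, "dz": 0.01, "spin": 0},
  {"dx": 0.139, "dy": -0.004, "dz": 0.02, "spin": 0},
  {"dx": 0.19, "dy": 0.001, "dz": 0.025, "spin": 0},
  {"dx": 0.242, "dy": 0.005, "dz": 0.019, "spin": 0},
  {"dx": 0.291, "dy": 0.008, "dz": 0.002, "spin": 0},
  {"dx": 0.335, "dy": 0.011, "dz": -0.024, "spin": 0},
  {"dx": 0.367, "dy": 0.013, "dz": -0.052, "spin": 0},
  {"dx": 0.367, "dy": 0.013, "dz": -0.052, "spin": 0},
])

```text
time: 14.98
eef_pos: [0.5426, -0.1555, 0.165]
eef_rot: [[-0.063, 0.998, -0.01], [0.998, 0.063, 0.002], [0.002, -0.01, -1.0]]
contact_force: [-1.6, -1.6, 5.2]
width: 0.001
```

Run:
```python
from h import *
push([56,62,68,74,80,86,90,92])
p,d=eyes.capture('wrist'); cv2.imwrite('pics/w6.png',p[:,:,::-1])
p,d=eyes.capture('scene'); crop(p,230,410,160,310,4,'pics/sc6.png')
```

```text
t 14.975 now [ 0.54263285 -0.15552165  0.16495545] rel piv [ 0.04467381 -0.00143919] 0.05495545478193618 F [-1.6 -1.6  5.2] w 0.0014832250935150081
56 {"dx": 0.007, "dy": 0.005, "dz": -0.033, "spin": 0}
62 {"dx": 0.021, "dy": 0.006, "dz": -0.054, "spin": 0}
68 {"dx": 0.034, "dy": 0.007, "dz": -0.077, "spin": 0}
74 {"dx": 0.044, "dy": 0.008, "dz": -0.101, "spin": 0}
80 {"dx": 0.051, "dy": 0.008, "dz": -0.126, "spin": 0}
86 {"dx": 0.056, "dy": 0.008, "dz": -0.151, "spin": 0}
90 {"dx": 0.057, "dy": 0.008, "dz": -0.168, "spin": 0}
92 {"dx": 0.058, "dy": 0.008, "dz": -0.177, "spin": 0}
```

View pics/w6.png

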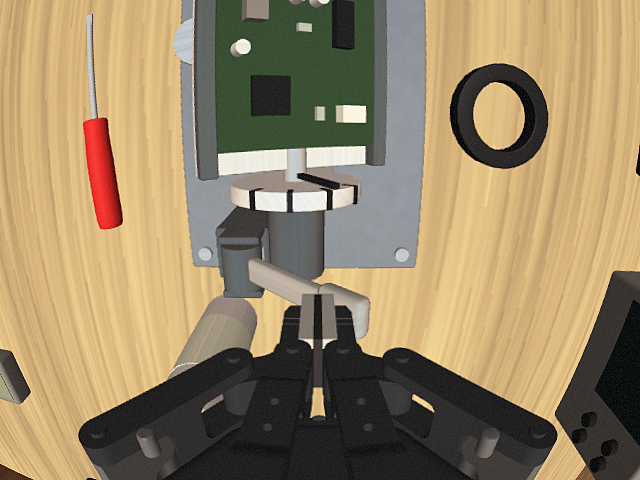

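View pics/sc6.png

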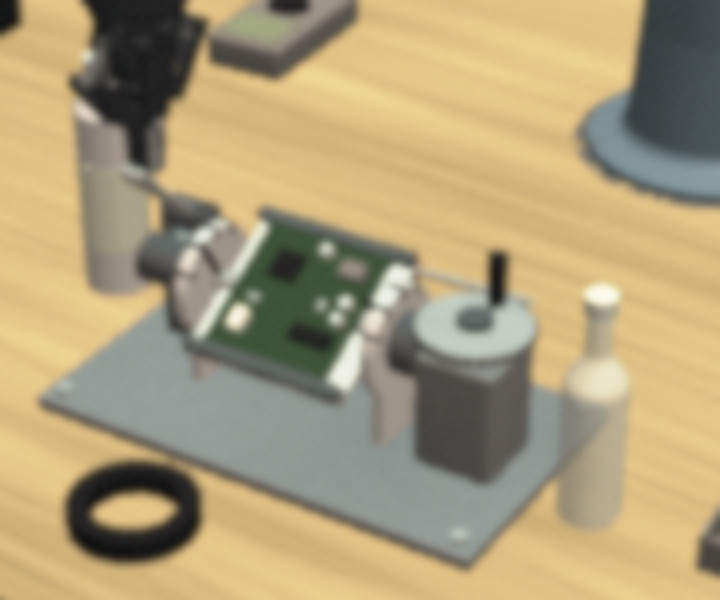

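The fingertip is on the paddle's back with the lever about halfway over and 5 N of force. I'll finish the stroke.

Emit:
carry_out([
  {"dx": 0.007, "dy": 0.005, "dz": -0.033, "spin": 0},
  {"dx": 0.021, "dy": 0.006, "dz": -0.054, "spin": 0},
  {"dx": 0.034, "dy": 0.007, "dz": -0.077, "spin": 0},
  {"dx": 0.044, "dy": 0.008, "dz": -0.101, "spin": 0},
  {"dx": 0.051, "dy": 0.008, "dz": -0.126, "spin": 0},
  {"dx": 0.056, "dy": 0.008, "dz": -0.15, "spin": 0},
  {"dx": 0.057, "dy": 0.008, "dz": -0.165, "spin": 0},
  {"dx": 0.057, "dy": 0.008, "dz": -0.165, "spin": 0},
])

```text
time: 16.08
eef_pos: [0.5593, -0.1531, 0.1155]
eef_rot: [[-0.062, 0.998, -0.01], [0.998, 0.063, 0.002], [0.002, -0.01, -1.0]]
contact_force: [-0.3, -0.1, -0.4]
width: 0.001
```

Emit:
carry_out([
  {"dx": 0, "dy": 0, "dz": 0.1, "spin": 0},
  {"dx": 0, "dy": 0, "dz": 0.25, "spin": 0},
  {"dx": 0, "dy": 0, "dz": 0.4, "spin": 0},
  {"dx": 0, "dy": 0, "dz": 0.55, "spin": 0},
  {"dx": -0.2, "dy": 0, "dz": 0.6, "spin": 0},
  {"dx": -0.35, "dy": 0, "dz": 0.6, "spin": 0},
  {"dx": -0.4, "dy": 0, "dz": 0.6, "spin": 0},
  {"dx": -0.4, "dy": 0, "dz": 0.6, "spin": 0},
])

```text
time: 17.08
eef_pos: [0.4388, -0.1532, 0.2959]
eef_rot: [[-0.061, 0.998, -0.009], [0.998, 0.061, 0.001], [0.001, -0.009, -1.0]]
contact_force: [0.1, -0.3, -0.0]
width: 0.003
```

Run:
```python
from h import *
o=manip.get_obs(); print(o['time'],o['eef_pos'],o['contact_force'])
p,d=eyes.capture('wrist'); cv2.imwrite('pics/w7.png',p[:,:,::-1])
p,d=eyes.capture('scene'); tilt('scene',cam('scene'),p,d); crop(p,230,410,160,310,4,'pics/sc7.png')
p,d=eyes.capture('top'); tilt('top',cam('top'),p,d); crop(p,190,560,180,360,2,'pics/top7.png')
```

```text
17.075 [ 0.43879812 -0.15318947  0.29593849] [ 0.11620063 -0.273199   -0.02058911]
scene 538 tilt deg 28.951154624372663 y slope 1.0979286821081593 z0 0.09740649911481308 rms 0.0025832381058414544 [-0.03853608 -0.04623067  0.06949103] [0.04919782 0.04783873 0.12005948]
top 1133 tilt deg 29.79312058127528 y slope -0.1285164701333344 z0 0.09681061326069892 rms 0.0016144647551110886 [-0.03714144 -0.04866607  0.06792645] [0.04822885 0.04903826 0.12004146]
```

View pics/w7.png

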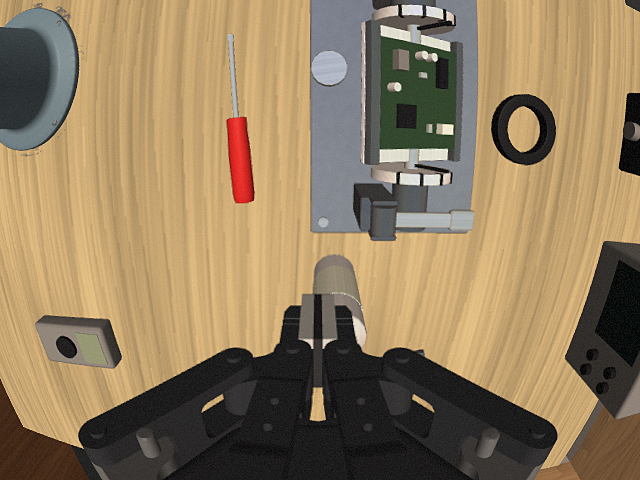

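View pics/sc7.png

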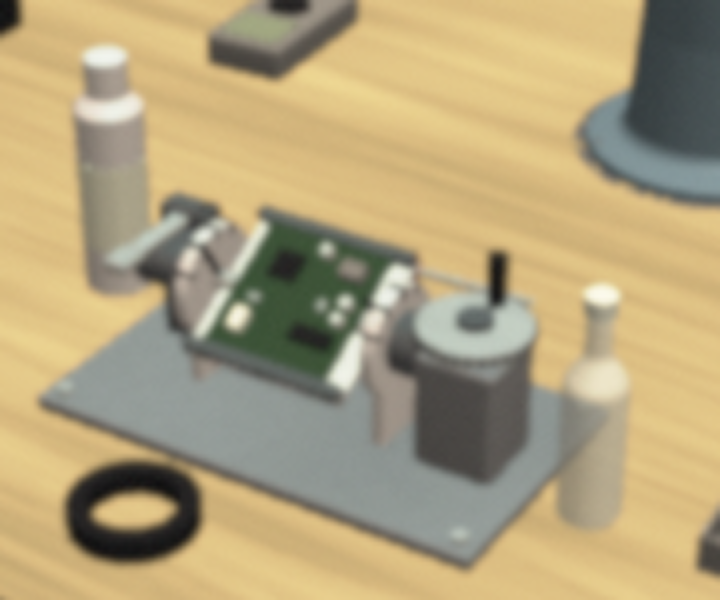

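View pics/top7.png

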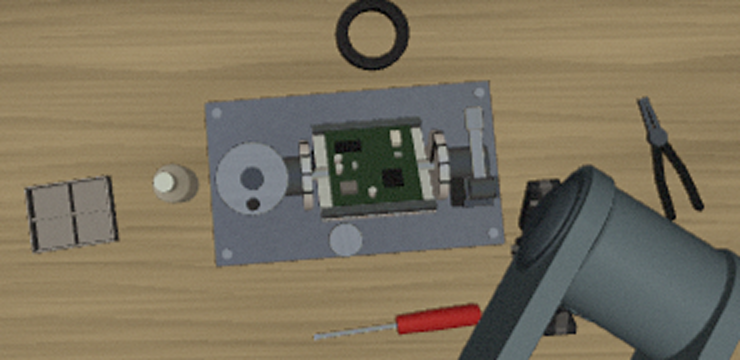

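Run:
```python
from h import *
from rig import workorder
c=cam('top'); p,d=eyes.capture('top')
for u,v in [(427,239),(428,248),(428,256)]:
    z=np.median(d[v-1:v+2,u-1:u+2]); X=np.array([(u-c['cx'])/c['f']*z,(v-c['cy'])/c['f']*z,z]); W=(X-c['t'])@c['R']; print(W,Rh.T@(W[:2]-org))
p2,_=eyes.capture('top'); tilt('top',c,p,d)
print(workorder.finish_job())
```

```text
[ 0.57479303 -0.15335244  0.11258737] [ 0.04690673 -0.1162936 ]
[ 0.55487989 -0.15498213  0.11196946] [ 0.02693056 -0.11666973]
[ 0.53719264 -0.15420913  0.11265301] [ 0.00932675 -0.11478766]
top 1129 tilt deg 30.004068264632693 y slope 0.15432001233311002 z0 0.09680381218075591 rms 0.0015322371936556563 [-0.03724508 -0.04896376  0.06685201] [0.0482334  0.04911543 0.12085121]
the job is handed in; nothing more can be done
None
```

I cranked the worm drive clockwise about 3.5 turns, from -4.7° to 30°. I then let go of the handle, pushed the cam lever over its high point with closed fingertips until it snapped shut, and backed the arm off. The job was handed in at about 17 s of the 67 s allowed.

- **Tilt:** the last top-camera reading was 30.0°. The scene camera read 29.0° after the lever closed, a coarser and noisier reading; both are within the 1.5° tolerance.
- **Lever:** depth shows it level along its length, at about 112.5 mm. It points to the holder's +x, which fits it being on its stop.
- **Contact:** force on the tool was near zero after backing off. The highest wrist force I read was about 10 N, while cranking.
- **Bystanders:** the ones visible in the last pictures look unmoved and upright. I judged this by eye and did not measure it.

No check failed.

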